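# Clamp both peristaltic pumps and start the flow

### The job

With closed fingertips, push the raised wide clamp arm fully down onto its pump first, then push the narrow clamp arm fully down on the other pump, and then press the round start key on the control box all the way in and let it come up again. Do not press the square stop key. Only push, do not pick anything up: leave the control box where it stands, and do not disturb the vials and other things around.

Things in the scene. Friction and masses are not known exactly. Their poses are not given: they have to be found in the camera images.
- wide: base of a small fixed peristaltic pump, footprint 150 (x) x 90 (y), carrying a roller drum in front (-x) and a dark motor box at the rear (top at 65). Origin: centre of the underside; x points to the rear, z up. Its steel clamp arm (the WIDE one, 40 wide) is 8 thick, 98 long and hinges at the rear; the closed arm lies level over the drum, its upper face 84 above the bench.
- wide_hinge (a point): centre of the hinge pin of that clamp arm, 80 above the bench, 25 mm in +x of the pump's origin. The arm runs from here in the pump's -x direction and, when open, upwards.
- wide_tip (a point): point on the upper face of that clamp arm, on its midline, 95 mm from the hinge axis, 3 mm from the free end; moves with the arm.
- wide_arm (a joint): hinge angle of that arm in rad: 0 = fully down on its stop (level), larger = raised; starts between 0.45 and 0.75, at most 0.85. Friction holds it wherever it is left (about 0.12 N m, so roughly 2 to 3 N at 50 mm from the hinge moves it); no spring.
- narrow: base of a small fixed peristaltic pump, footprint 150 (x) x 90 (y), carrying a roller drum in front (-x) and a dark motor box at the rear (top at 65). Origin: centre of the underside; x points to the rear, z up. Its steel clamp arm (the NARROW one, 16 wide) is 8 thick, 98 long and hinges at the rear; the closed arm lies level over the drum, its upper face 84 above the bench.
- narrow_hinge (a point): centre of the hinge pin of that clamp arm, 80 above the bench, 25 mm in +x of the pump's origin. The arm runs from here in the pump's -x direction and, when open, upwards.
- narrow_tip (a point): point on the upper face of that clamp arm, on its midline, 95 mm from the hinge axis, 3 mm from the free end; moves with the arm.
- narrow_arm (a joint): hinge angle of that arm in rad: 0 = fully down on its stop (level), larger = raised; starts between 0.45 and 0.75, at most 0.85. Friction holds it wherever it is left (about 0.12 N m, so roughly 2 to 3 N at 50 mm from the hinge moves it); no spring.
- console: loose grey control box on rubber feet, 90 (x) x 120 (y) x 47 high, about 0.9 kg, with two grey keys and a blank display strip on its top. Origin: centre of the underside. The keys lie on the robot side of the strip, 68 mm apart along y.
- round_top (a point): centre of the top face of the ROUND key (start), 26 in diameter, 57 above the bench when up; at x -12, y +34 mm in the console's frame.
- round_key (a joint): how far the round key is pressed, m: 0 up, 0.006 fully down; spring, about 1.2 N to start and 4 N fully down; comes up again by itself.
- square_top (a point): centre of the top face of the SQUARE key (stop), 24 x 24, same height and spring; at x -12, y -34 mm in the console's frame. Not to be pressed.
- square_key (a joint): how far the square key is pressed, m: 0 up, 0.006 fully down.
- vial_a: bystander: small amber vial with white cap, 24 in diameter, 50 tall, standing among the pumps and the console. Origin: centre of the underside.
- vial_b: bystander: a second vial like the first, in the other gap. Origin: centre of the underside.
- metal_cup: bystander: thick-walled aluminium cup, 54 in diameter, 45 tall, behind the pumps. Origin: centre of the underside.
- beaker: bystander: glass beaker, 60 in diameter, 75 tall, behind the pumps. Origin: centre of the underside.
- bottle: bystander: white plastic bottle, 60 in diameter, 130 tall, behind the pumps. Origin: centre of the underside.
- wrench: bystander: steel wrench 140 long lying near the robot. Origin: its underside, near the middle.
- collar: bystander: white stepped plastic collar, 44 in diameter, 30 tall, near the robot. Origin: centre of the underside.
Not all that is in view belongs to the job. What is shaped like the wide but red is not meant.

How it is judged:
On the way, in this order (a step that is already met when the one before it is completed fails the run):
1. the wide clamp arm is fully down while the narrow one is still up (value of joint wide_arm below 0.06 rad and value of joint narrow_arm above 0.15 rad), for 0.1 s.
2. the narrow clamp arm is fully down too (value of joint each of wide_arm, narrow_arm below 0.06 rad), for 0.1 s.
3. the round key is pressed in, with both arms down (all of step 2 and value of joint round_key above 0.004 m), for 0.02 s.
At the end, for the whole second after the job is handed in: Both clamp arms are down to within 0.06 rad, both keys are up again (within 1.5 mm), the control box stands flat, at rest and within 25 mm of where it was, and each bystander is within 30 mm of where it was and still upright (the wrench lies) (all of step 2 and value of joint each of round_key, square_key below 0.0015 m and distance of console from where it was at the start of the episode below 0.025 m and angle between console's own z axis and vertical below 0.05 rad and linear speed of console below 0.01 m/s and distance of each of vial_a, vial_b, metal_cup, beaker, bottle, wrench, collar from where it was at the start of the episode below 0.03 m and angle between each of vial_a, vial_b, metal_cup, beaker, bottle, collar's own z axis and vertical below 0.3 rad); the robot touches nothing.
It fails at once if the round key is pressed before both clamp arms are down (value of joint round_key above 0.002 m and value of joint any of wide_arm, narrow_arm above 0.08 rad).
It fails at once if the narrow arm is closed before the wide one (value of joint narrow_arm below 0.06 rad and value of joint wide_arm above 0.08 rad).
It fails at once if the square stop key is pressed (value of joint square_key above 0.002 m).
It fails at once if the control box is lifted, tipped or shoved away (height (world z) of console above 0.012 m or angle between console's own z axis and vertical above 0.2 rad or distance of console from where it was at the start of the episode above 0.04 m).
It fails at once if a bystander is picked up or knocked away (distance of any of vial_a, vial_b, metal_cup, beaker, bottle, wrench, collar from where it was at the start of the episode above 0.05 m or height (world z) of any of vial_a, vial_b, metal_cup, beaker, bottle, wrench, collar above 0.03 m).
It also fails if it takes over 56 s, if anything falls off the work surface, if the arm or the gripper's body presses on something with over 40 N, if the wrist force passes 120 N, or if a joint passes its speed limit or range.

### The arm

A 7-joint arm with a two-finger parallel gripper is mounted at the origin on the work surface. World frame = base frame: x ahead of the robot, y to its left, z up, the work surface at z = 0. Lengths are in m, angles in rad, forces in N, time in s.
With the tool pointing down it reaches from about 0.4 to 0.875 m from the base axis. Payload 19.3 kg.
Tool frame: the origin (TCP) lies at the centre of the arm's flange, where the gripper is bolted on; the fingertips stand 173 mm ahead of it and the grasp point (between the pads) lies 155 mm ahead of it (bot.grip_point_offset is the distance from the TCP to the grasp point, in m); z points along the fingers, x is the direction in which the jaws open and shut, and the axes are right-handed (so a half turn about z gives the same grasp; the last joint's range is limited). The gripper opens to 85 mm and grips with 20 to 120 N. Pads are 22 mm wide; open, the fingers measure 114 mm over their backs; the gripper's body (76 mm by 85 mm) begins 54 mm behind the grasp point. The pads swing forward as they close: fully open they stand 13 mm farther back than shut.
Start: joints at [-0.07, 0.521, -0.036, 1.599, 0.021, 1.021, -0.113], TCP at [0.625, -0, 0.405] pointing down, gripper open.
Joint ranges: [-2.91, 2.91], [-0.3, 2.13], [-1.5, 1.42], [0.17, 2.43], [-1.26, 4.41], [0.16, 1.93], [-2.52, 2.52]. Speed limits (rad/s): [1.89, 1.89, 2.39, 2.39, 3.01, 3.01, 3.01].

### API

Orientations are given as [roll, pitch, yaw] about the fixed x, y, z axes, in that order (R = Rz(yaw) Ry(pitch) Rx(roll)).
In Python, from workcell import bot gives the robot as it stands.
- The arm moves only by the tool step_arm, never from a script. Its argument "plan" is a list that holds one entry, the list of rows, each a list of 4 numbers: the shift along the world's x, y, z in cm, then the turn about the world's z in rad. A call has 1 to 12 rows; each row is the pose to reach, as a shift and turn from the pose measured when the call began; what a row does not reach only later rows make up. A row lasts 1/12 s, in which the tool goes at most 41.7 mm and 7.16 degrees, less where a joint would pass 70% of its speed; a pose out of reach is approached as far as the arm can. A call with a gripper value outside its range is refused whole. "jaw" is the closure, from 0 (fully open) to 1 (shut), set as the call begins (left out, the last holds). The fingers move at their own pace and stop on an object; "force" is the grip in N (left out, the last holds). Time passes only in rows, so rows that repeat a pose let the fingers close. It gives the time, the measured TCP pose, the force and the opening at its end, in the units of the state.
- bot.observe(): the state, without advancing time (a new reading comes with each control period).
- bot.grab_frame(name): name is "scene" or "side" or "wrist"; returns a dict with "pixels" (384x512x3 uint8, blue, green, red), "mtx" (3x3 intrinsics, pixels), "R" (3x3) and "t" (3): a world point X has camera coordinates R X + t. Camera axes: x right, y down, z forward; pixel columns grow to the right and rows downward; lengths in m; the calibration is good to about 2 mm. A picture is of the moment at which its call begins. There is no depth.
- bot.job_done(): hands the job in, once; it reports no verdict.
The state is a dict: "clock": time; "qpos": joint angles; "qd": joint speeds; "joint_efforts": joint torques, N m; "position": TCP position; "tool_rot": TCP orientation; "force": force on the tool from outside, world axes, zero at the start; "moment": the same for the moment, N m; "grip_width": finger opening in m.
Only numpy, scipy, OpenCV 4.12 (cv2) and the standard library are available. Lean on these libraries where they do the work, as an engineer would, in place of code of your own. Each camera call takes 0.05 s, during which the arm holds its last target.

## Working session

There is one attempt and no reset: what is moved stays moved. The work goes in short steps, Python scripts to look and compute and a tool call to move; the robot and the scene stay as the last step left them, time stands still between calls to the robot, and variables do not carry over. Pictures are saved under pics/ and viewed, and the job is handed in when it is done.

Besides the shell and the picture viewer there is one more tool, called after "Request:" as a command line: name --argument value ..., lists and objects as JSON in quotes. step_arm: Moves the arm, as the interface text tells. Its arguments: {"type":"object","properties":{"plan":{"type":"array"},"jaw":{"type":"number"},"force":{"type":"number"}},"required":["plan"]}

```bash
mkdir -p pics
cat > h.py <<'E'
import numpy as np,cv2
from workcell import bot
def grab(n,tag):
    f=bot.grab_frame(n); cv2.imwrite(f'pics/{tag}.png',f['pixels']); np.savez(f'pics/{tag}.npz',mtx=f['mtx'],R=f['R'],t=f['t']); return f
def load(tag): return dict(np.load(f'pics/{tag}.npz'))
def ray(f,u,v,z):
    R,t=f['R'],f['t']; d=R.T@np.linalg.solve(f['mtx'],[u,v,1.]); c=-R.T@t; s=(z-c[2])/d[2]; return c+s*d
def proj(f,X):
    p=f['mtx']@(f['R']@np.array(X)+f['t']); return p[:2]/p[2]
E
python3 - <<'E'
from h import *
for n in ['scene','side','wrist']: grab(n,n+'0')
s=bot.observe();print(s)
E
```

```text
{'clock': 0.15, 'qpos': array([-0.07020843,  0.52188352, -0.03632273,  1.59987969,  0.02121066,
        1.02112409, -0.11281677]), 'qd': array([-0.00034388, -0.00175138,  0.00097085, -0.00129585, -0.00106661,
        0.00173667,  0.00032787]), 'joint_efforts': array([ 4.00798544e-04, -9.27376485e+01,  1.98035471e+00, -3.70049715e+01,
        1.79930578e-02,  6.46477114e-03, -1.41420460e-05]), 'position': array([ 6.24890666e-01, -1.87382686e-05,  4.04252992e-01]), 'tool_rot': array([ 3.14151875e+00,  9.06367607e-04, -1.91366682e-05]), 'force': array([ 1.08661443, -0.22932239, -0.66521467]), 'moment': array([-0.03694778, -0.05872568, -0.02431636]), 'grip_width': 0.08509705625857718}
```

View pics/scene0.png

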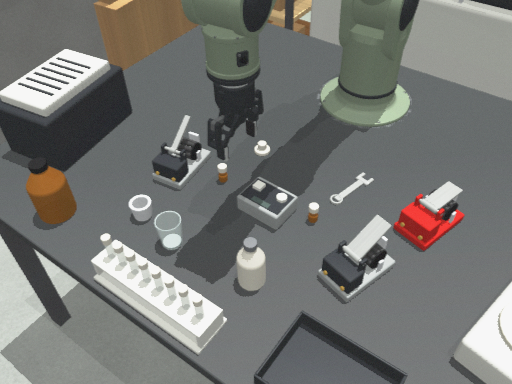

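View pics/side0.png

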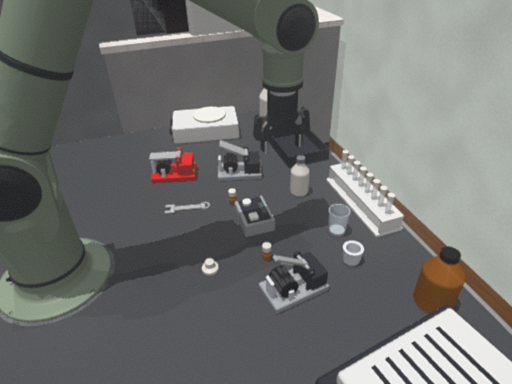

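View pics/wrist0.png

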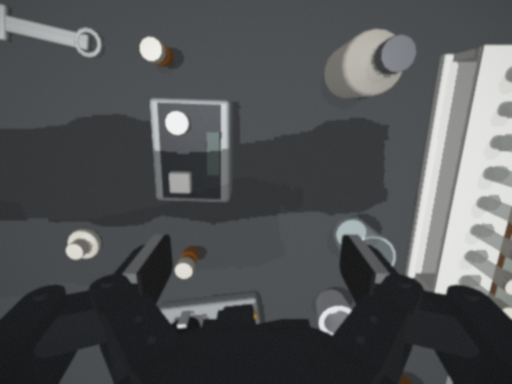

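The scene view shows three pumps. The grey one at (358,262) has a broad arm, the grey one at (180,155) has a thin arm, and the red one at (430,215) is the decoy. In the wrist view the round key is at (177,123) and the square key at (180,183). I'll enlarge these to confirm.

Run:
```python
from h import *
i=cv2.imread('pics/scene0.png')
a=cv2.resize(i[205:305,305:405],(400,400),interpolation=cv2.INTER_CUBIC)
b=cv2.resize(i[105:205,140:240],(400,400),interpolation=cv2.INTER_CUBIC)
cv2.imwrite('pics/c1.png',np.hstack([a,b]))
i=cv2.imread('pics/side0.png')
a=cv2.resize(i[120:200,200:280],(400,400),interpolation=cv2.INTER_CUBIC)
b=cv2.resize(i[235:315,250:330],(400,400),interpolation=cv2.INTER_CUBIC)
cv2.imwrite('pics/c2.png',np.hstack([a,b]))
w=load('wrist0')
for u,v in [(177,123),(180,183)]: print(ray(w,u,v,.057))
s=load('scene0')
for n in ['scene','side','wrist']:
  f=load(n+'0'); print(n,-f['R'].T@f['t'])
```

```text
[0.54051343 0.0530237  0.057     ]
[ 0.53884458 -0.01450759  0.057     ]
scene [1.21043636 0.48777699 0.8894862 ]
side [ 0.27645281 -0.82010013  0.76985513]
wrist [0.62577508 0.07020581 0.37342747]
```

View pics/c1.png

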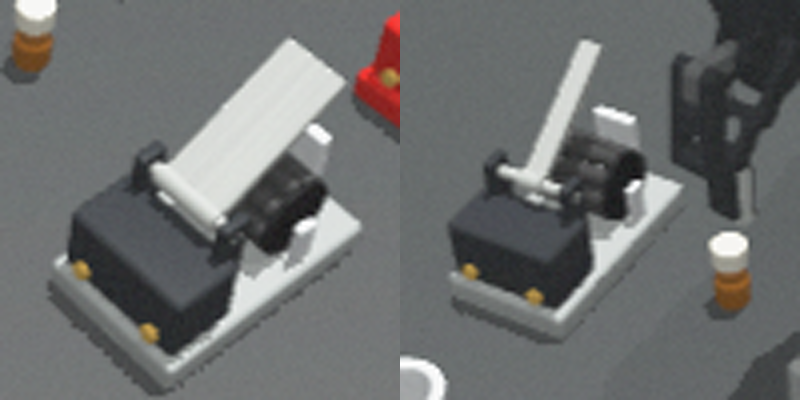

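View pics/c2.png

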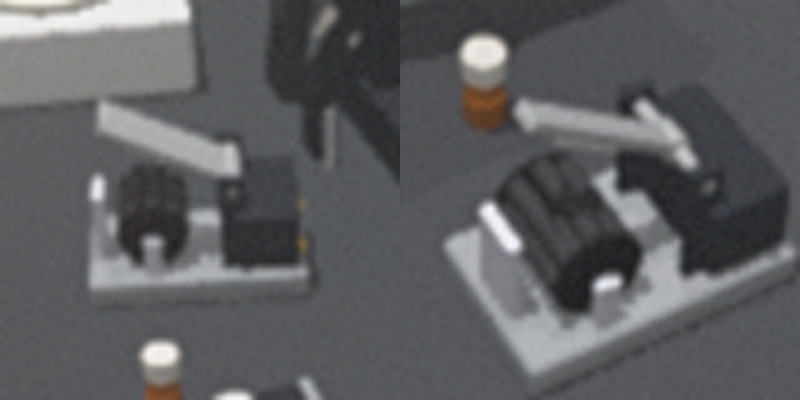

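Run:
```python
from h import *
s=load('scene0'); d=load('side0')
def P(ox,oy,k,u,v,z,f=s): return ray(f,ox+u/k,oy+v/k,z)
def tri(a,b):
    A=[];B=[]
    for f,(u,v) in ((s,a),(d,b)):
        M=f['mtx']@np.c_[f['R'],f['t']]
        for r,x in((0,u),(1,v)):
            q=M[r]-x*M[2];A.append(q[:3]);B.append(-q[3])
    x,res,_,_=np.linalg.lstsq(np.array(A),np.array(B),rcond=None);return x
W=(305,205,4);N=(140-100,105,4)
print('W corners',[P(*W,*c,0)[:2].round(3) for c in((165,390),(55,285),(362,235))])
print('W hinge',P(*W,157,172,.082).round(3),P(*W,218,230,.082).round(3))
print('N corners',[P(*N,*c,0)[:2].round(3) for c in((560,338),(452,292),(683,195))])
print('N hinge',P(*N,512,170,.082).round(3),P(*N,562,195,.082).round(3))
g=lambda ox,oy,k,u,v:(ox+u/k,oy+v/k)
for name,h0,h1,t0,t1,o,i in(('W',(157,172),(218,230),(290,40),(345,80),W,(1,0)),('N',(512,170),(562,195),(580,40),(601,45),N,(0,0))):
    H=(P(*o,*h0,.082)+P(*o,*h1,.082))/2
    ax=P(*o,*h1,.082)-P(*o,*h0,.082)
    for zt in (.12,.125,.13,.135,.14,.145):
        a,b=P(*o,*t0,zt),P(*o,*t1,zt);m=(a+b)/2
        v=m-H; print(name,zt,m.round(3),'len',round(np.linalg.norm(v),4),'yaw',round(np.degrees(np.arctan2(-v[1],-v[0])),1),'edgew',round(np.linalg.norm(a-b),4),'edgeyaw',np.degrees(np.arctan2(*(b-a)[1::-1])).round(1))
```

```text
W corners [array([0.668, 0.305]), array([0.645, 0.226]), array([0.519, 0.346])]
W hinge [0.606 0.257 0.082] [0.621 0.299 0.082]
N corners [array([ 0.621, -0.2  ]), array([ 0.63 , -0.287]), array([ 0.468, -0.224])]
N hinge [ 0.581 -0.264  0.082] [ 0.58  -0.221  0.082]
W 0.12 [0.523 0.3   0.12 ] len 0.1007 yaw -13.4 edgew 0.0362 edgeyaw 76.0
W 0.125 [0.528 0.301 0.125] len 0.0991 yaw -14.9 edgew 0.0359 edgeyaw 76.0
W 0.13 [0.532 0.302 0.13 ] len 0.0979 yaw -16.4 edgew 0.0357 edgeyaw 76.0
W 0.135 [0.536 0.303 0.135] len 0.0971 yaw -18.1 edgew 0.0355 edgeyaw 76.0
W 0.14 [0.541 0.305 0.14 ] len 0.0968 yaw -20.0 edgew 0.0352 edgeyaw 76.0
W 0.145 [0.545 0.306 0.145] len 0.0971 yaw -22.1 edgew 0.035 edgeyaw 76.0
N 0.12 [ 0.487 -0.274  0.12 ] len 0.1058 yaw 18.9 edgew 0.0154 edgeyaw 104.2
N 0.125 [ 0.492 -0.269  0.125] len 0.1023 yaw 16.9 edgew 0.0153 edgeyaw 104.2
N 0.13 [ 0.496 -0.264  0.13 ] len 0.0993 yaw 14.7 edgew 0.0152 edgeyaw 104.2
N 0.135 [ 0.501 -0.26   0.135] len 0.097 yaw 12.2 edgew 0.0151 edgeyaw 104.2
N 0.14 [ 0.506 -0.255  0.14 ] len 0.0953 yaw 9.2 edgew 0.015 edgeyaw 104.2
N 0.145 [ 0.51  -0.25   0.145] len 0.0944 yaw 5.9 edgew 0.0149 edgeyaw 104.2
```

Crops confirm the wide arm is on the pump at scene (358,262) and the narrow arm on the one at (180,155). The wide hinge is near (0.610, 0.278) with yaw about -15.5°. The narrow hinge is near (0.580, -0.242) with yaw about 8°. Next I'll close the jaws and travel above the wide arm.

Request:
step_arm --plan '[[[-0.8,3,0,0],[-1.7,6,0,0],[-2.5,9,0,0],[-3.4,12.5,0,0],[-4.4,16,0,0],[-5.4,19.5,0,0],[-6.4,23,0,0],[-7.4,26.5,0,0],[-8.2,29.7,0,0],[-8.2,29.7,0,0],[-8.2,29.7,0,0],[-8.2,29.7,0,0]]]' --jaw 1

```text
clock: 1.15
position: [0.5431, 0.2964, 0.404]
tool_rot: [3.141, 0.001, -0.0]
force: [0.3, -0.5, -0.2]
grip_width: 0.0002
```

Run:
```python
from h import *
s=bot.observe();print(s['position'],s['force'],s['grip_width'])
for n in ['scene','side','wrist']: grab(n,n+'1')
a=[cv2.imread(f'pics/{n}1.png') for n in('scene','side','wrist')]
t=s['position']+[0,0,-.173]
for n in('scene','side'): print(n,proj(load(n+'1'),t))
cv2.imwrite('pics/m1.png',np.hstack([cv2.resize(a[0][130:310,260:440],(400,400)),cv2.resize(a[1][60:210,160:310],(400,400))]))
```

```text
[0.54306597 0.29642188 0.40400317] [ 0.25512646 -0.47138788 -0.15341586] 0.000241164801068594
scene [387.90633442 186.99245978]
side [221.92206819 113.68642688]
```

View pics/m1.png

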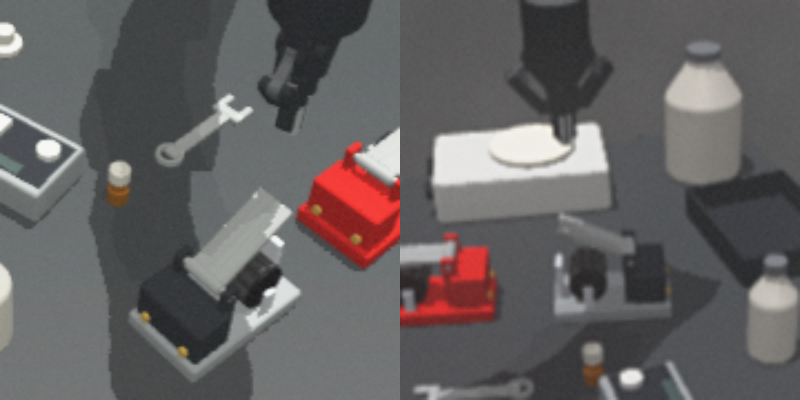

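View pics/wrist1.png

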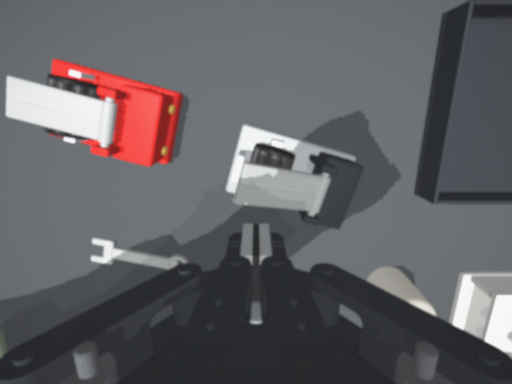

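Run:
```python
from h import *
w=load('wrist1')
print('hinge',ray(w,319,196,.083).round(3)); 
for z in (.12,.13,.14): print('tip',ray(w,240,185,z).round(3))
print('finger now',proj(w,[.543,.2964,.404-.173]),'push pt',proj(w,[.543,.2964,.12]))
```

```text
hinge [0.613 0.273 0.083]
tip [0.53  0.296 0.12 ]
tip [0.531 0.299 0.13 ]
tip [0.531 0.302 0.14 ]
finger now [252.8930589  237.98788387] push pt [253.88846347 184.56919003]
```

Request:
step_arm --plan '[[[0.5,-0.3,-2,0],[1,-0.5,-4,0],[1,-0.5,-6,0],[1,-0.5,-8,0],[1,-0.5,-9.5,0],[1,-0.5,-10.5,0],[1,-0.5,-11.5,0],[1,-0.5,-12.5,0],[1,-0.5,-13.3,0],[1,-0.5,-14,0],[1,-0.5,-14.5,0],[1,-0.5,-14.5,0]]]'

```text
clock: 2.3
position: [0.5533, 0.2906, 0.2584]
tool_rot: [3.141, 0.002, -0.002]
force: [-0.6, -0.3, -0.1]
grip_width: 0.0001
```

Request:
step_arm --plan '[[[0,0,-0.1,0],[0,0,-0.2,0],[0,0,-0.3,0],[0,0,-0.4,0],[0,0,-0.4,0]]]'

```text
clock: 2.72
position: [0.5535, 0.2907, 0.2571]
tool_rot: [3.141, -0.0, -0.002]
force: [-11.9, -6.3, 38.1]
grip_width: 0.0001
```

Run:
```python
from h import *
s=bot.observe();print(s['position'],s['force'],s['grip_width'])
for n in ['scene','side']: grab(n,n+'2')
a=[cv2.imread(f'pics/{n}2.png') for n in('scene','side')]
cv2.imwrite('pics/m2.png',np.hstack([cv2.resize(a[0][200:310,300:410],(400,400)),cv2.resize(a[1][100:200,190:290],(400,400))]))
```

```text
[0.55350367 0.29073658 0.25710695] [-11.90908287  -6.25641051  38.11130535] 0.00012522131022546683
```

View pics/m2.png

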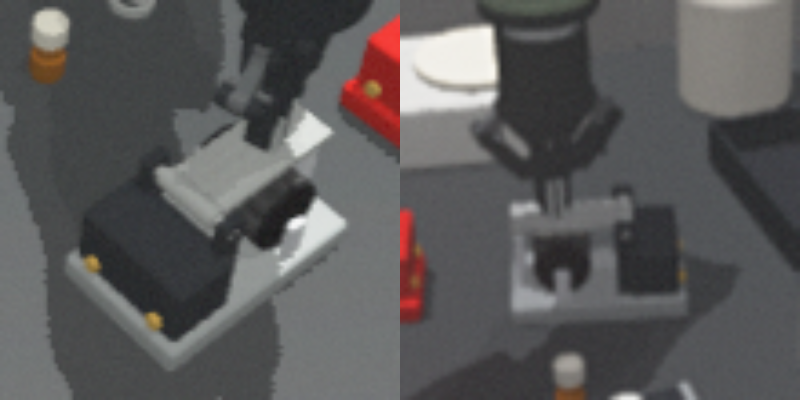

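The wide arm is level, with the fingertips stopped at z = 0.084 and 38 N of contact force. I'll lift and travel to the narrow arm.

Request:
step_arm --plan '[[[0,0,2,0],[0,0,5,0],[0,0,8.5,0],[0,0,12,0],[0,-1,14.5,0],[-0.2,-4,14.5,0],[-0.5,-7.5,14.5,0],[-0.7,-11,14.5,0],[-0.9,-14.5,14.5,0],[-1.1,-18,14.5,0],[-1.3,-21.5,14.5,0],[-1.5,-25,14.5,0]]]'

```text
clock: 3.82
position: [0.5381, 0.039, 0.4027]
tool_rot: [3.141, -0.001, -0.002]
force: [0.7, -0.0, 0.0]
grip_width: 0.0001
```

Request:
step_arm --plan '[[[-0.2,-3.5,0,0],[-0.4,-7,0,0],[-0.6,-10.5,0,0],[-0.8,-14,0,0],[-1,-17.5,0,0],[-1.2,-21,0,0],[-1.4,-24,0,0],[-1.6,-27,0,0],[-1.6,-27,0,0],[-1.6,-27,0,0],[-1.6,-27,0,0]]]'

```text
clock: 4.73
position: [0.5222, -0.2305, 0.4028]
tool_rot: [-3.141, -0.001, -0.002]
force: [-0.4, 0.6, -0.2]
grip_width: 0.0003
```

Run:
```python
from h import *
s=bot.observe();print(s['position'],s['force'],s['grip_width'])
for n in ['scene','side','wrist']: grab(n,n+'3')
a=[cv2.imread(f'pics/{n}3.png') for n in('scene','wrist')]
cv2.imwrite('pics/m3.png',np.hstack([cv2.resize(a[0][200:310,300:410],(380,380)),cv2.resize(a[1][60:260,130:350],(418,380))]))
```

```text
[ 0.52216676 -0.23047468  0.40281122] [-0.43180666  0.61235432 -0.23721216] 0.0003020307287963433
```

View pics/m3.png

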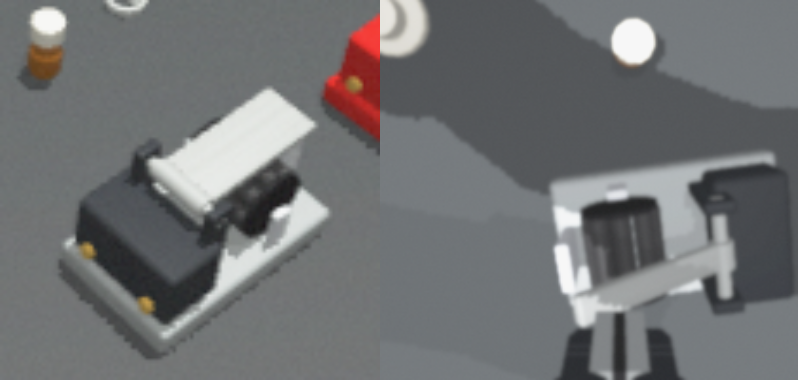

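View pics/side3.png

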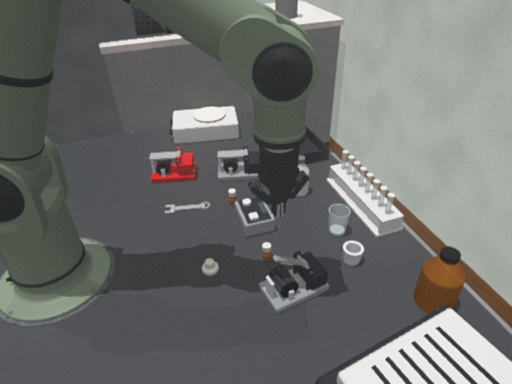

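Run:
```python
from h import *
w=load('wrist3')
print('hinge',ray(w,310,194,.084).round(3),'pin ends',ray(w,130+340/1.9,60+215/1.9,.082).round(3),ray(w,130+344/1.9,60+298/1.9,.082).round(3)); 
for z in (.13,.14,.15): print('tip',z,ray(w,235,218.5,z).round(3))
c=[ray(w,130+u/1.9,60+v/1.9,.01).round(3) for u,v in((173,183),(393,155))];print(c,np.degrees(np.arctan2(*(c[1]-c[0])[1::-1])))
```

```text
hinge [ 0.582 -0.249  0.084] pin ends [ 0.58  -0.227  0.082] [ 0.585 -0.276  0.082]
tip 0.13 [ 0.505 -0.258  0.13 ]
tip 0.14 [ 0.506 -0.254  0.14 ]
tip 0.15 [ 0.507 -0.25   0.15 ]
[array([ 0.48 , -0.221,  0.01 ]), array([ 0.628, -0.202,  0.01 ])] 7.315525304396255
```

Request:
step_arm --plan '[[[0.2,-1.5,0,0],[0.2,-2.4,-1.5,0],[0.2,-2.4,-4,0],[0.2,-2.4,-6,0],[0.2,-2.4,-8,0],[0.2,-2.4,-9.5,0],[0.2,-2.4,-10.5,0],[0.2,-2.4,-11.5,0],[0.2,-2.4,-12.5,0],[0.2,-2.4,-13.3,0],[0.2,-2.4,-13.9,0],[0.2,-2.4,-14.3,0]]]'

```text
clock: 5.88
position: [0.5243, -0.2538, 0.2592]
tool_rot: [-3.141, -0.001, -0.0]
force: [-0.2, 0.4, 2.5]
grip_width: 0.0001
```

Run:
```python
from h import *
s=bot.observe();print(s['position'],s['force'])
for n in ['scene','side']: grab(n,n+'4')
a=[cv2.imread(f'pics/{n}4.png') for n in('scene','side')]
cv2.imwrite('pics/m4.png',np.hstack([cv2.resize(a[0][100:200,140:240],(400,400)),cv2.resize(a[1][225:325,240:340],(400,400))]))
```

```text
[ 0.52427872 -0.25381871  0.25921937] [-0.1876654   0.39583118  2.45645246]
```

View pics/m4.png

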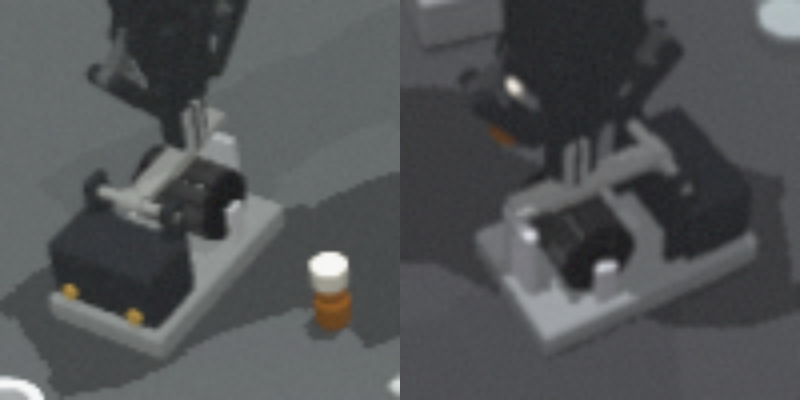

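The fingertips are on the narrow arm and it is nearly level, so I'll press the last bit.

Request:
step_arm --plan '[[[0,0,-0.1,0],[0,0,-0.2,0],[0,0,-0.3,0],[0,0,-0.4,0],[0,0,-0.45,0],[0,0,-0.45,0]]]'

```text
clock: 6.48
position: [0.5245, -0.2539, 0.257]
tool_rot: [3.141, -0.003, -0.001]
force: [-10.8, 4.4, 38.2]
grip_width: -0.0002
```

Request:
step_arm --plan '[[[0,0,2,0],[0,0,5,0],[0,0,8.5,0],[0,0,12,0],[0,1,14.5,0],[0.2,4,14.5,0],[0.4,7.5,14.5,0],[0.6,11,14.5,0],[0.8,14.5,14.5,0],[1,18,14.5,0],[1.3,21.5,14.5,0],[1.6,25,14.5,0]]]'

```text
clock: 7.48
position: [0.5403, -0.0023, 0.4025]
tool_rot: [3.142, -0.003, -0.001]
force: [0.8, 0.0, 0.0]
grip_width: 0.0001
```

Request:
step_arm --plan '[[[0,0,0,0],[0,0,0,0],[0,0,0,0]]]'

```text
clock: 7.73
position: [0.5403, -0.0027, 0.4027]
tool_rot: [3.141, -0.004, -0.001]
force: [0.2, 0.5, -0.6]
grip_width: 0.0001
```

Run:
```python
from h import *
s=bot.observe();print(s['position'],s['force'])
for n in ['scene','side','wrist']: grab(n,n+'5')
a=[cv2.imread(f'pics/{n}5.png') for n in('scene','side','wrist')]
cv2.imwrite('pics/m5.png',np.hstack([cv2.resize(a[0][100:200,140:240],(400,400)),cv2.resize(a[1][225:325,240:340],(400,400))]))
```

```text
[ 0.54026361 -0.00268311  0.40265262] [ 0.20596711  0.54049938 -0.56840334]
```

View pics/m5.png

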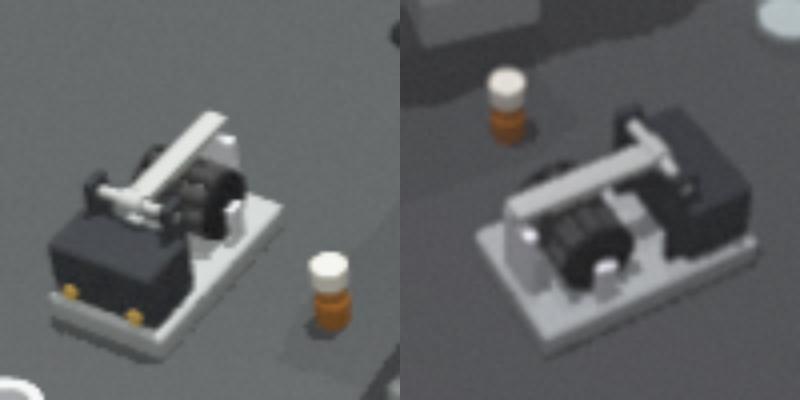

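View pics/wrist5.png

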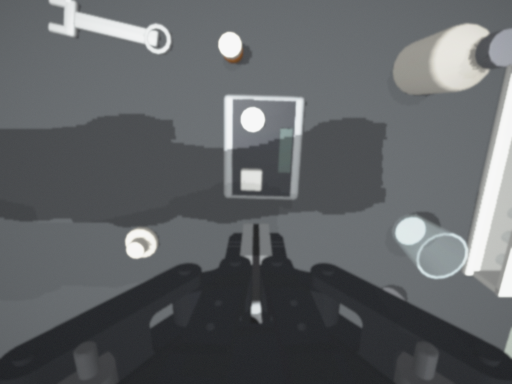

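View pics/scene5.png

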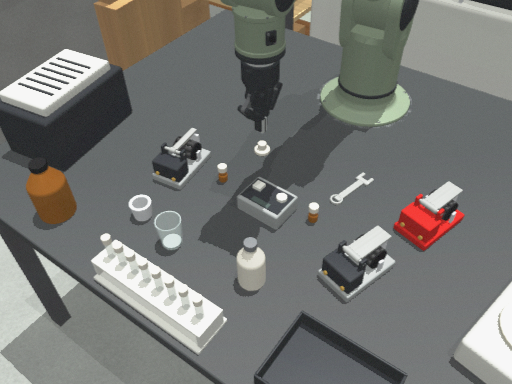

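Both arms are level. Two keys could be meant, and in the wrist view they are the circle at (253,119) and the square at (251,180). The circle is the start key, at +y as described. I'll crop to confirm and locate it.

Run:
```python
from h import *
w=load('wrist5');s=load('scene5')
i=cv2.imread('pics/wrist5.png');cv2.imwrite('pics/c5.png',cv2.resize(i[85:210,210:315],(630,750)[0:2] if 0 else (504,600),interpolation=cv2.INTER_CUBIC))
m=(cv2.cvtColor(i,cv2.COLOR_BGR2GRAY)>190).astype('uint8')
n,l,st,c=cv2.connectedComponentsWithStats(m)
for k in range(1,n):
    if 235<c[k][0]<275 and 105<c[k][1]<195 and st[k][4]>60: print(c[k],st[k],ray(w,*c[k],.057).round(4))
print('scene',ray(s,282,198,.057).round(3),ray(s,259,186,.057).round(3))
```

```text
[256.60775371 114.7309008 ] [225  96  78  55 877] [0.5441 0.0581 0.057 ]
[252.35477178 119.04564315] [241 107  24  25 482] [0.5395 0.0537 0.057 ]
[251.00877193 179.53216374] [242 171  19  19 342] [ 0.5377 -0.0136  0.057 ]
scene [0.542 0.059 0.057] [ 0.54  -0.008  0.057]
```

View pics/c5.png

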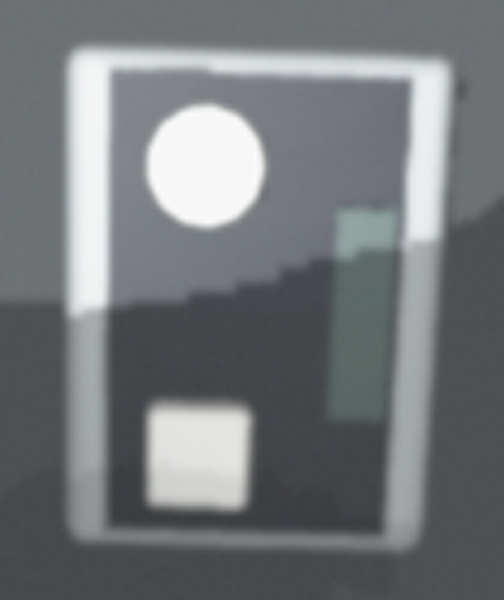

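Request:
step_arm --plan '[[[0,3,0,0],[0,5.7,-1,0],[0,5.7,-4,0],[0,5.7,-7.5,0],[0,5.7,-10.5,0],[0,5.7,-13,0],[0,5.7,-15,0],[0,5.7,-16,0],[0,5.7,-16.4,0],[0,5.7,-16.4,0],[0,5.7,-16.4,0]]]'

```text
clock: 8.8
position: [0.5406, 0.0532, 0.2395]
tool_rot: [3.141, -0.005, -0.003]
force: [0.3, -0.3, -0.1]
grip_width: 0.0004
```

Run:
```python
from h import *
s=bot.observe();print(s['position'],s['force'])
for n in ['scene','side']: grab(n,n+'6')
a=[cv2.imread(f'pics/{n}6.png') for n in('scene','side')]
cv2.imwrite('pics/m6.png',np.hstack([cv2.resize(a[0][140:240,220:320],(400,400)),cv2.resize(a[1][150:250,205:305],(400,400))]))
```

```text
[0.54064107 0.05315809 0.23946756] [ 0.32460973 -0.31787774 -0.13744593]
```

View pics/m6.png

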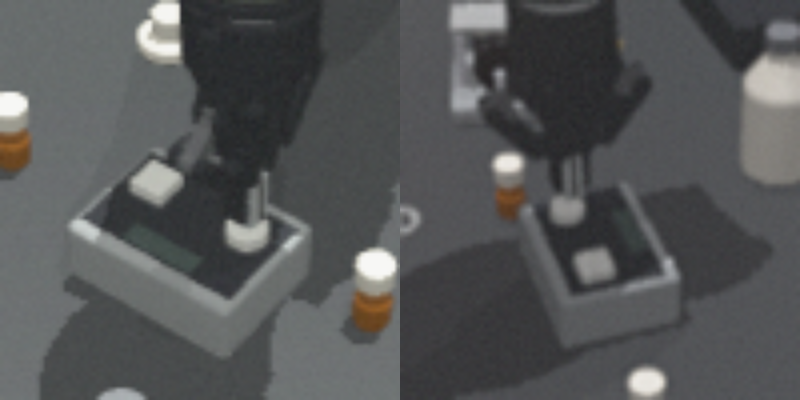

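The tips are centred over the round key, about 9 mm above it. I'll press.

Request:
step_arm --plan '[[[0,0,-0.4,0],[0,0,-0.8,0],[0,0,-1.1,0],[0,0,-1.3,0],[0,0,-1.45,0],[0,0,-1.55,0],[0,0,-1.6,0],[0,0,-1.6,0]]]'

```text
clock: 9.57
position: [0.5408, 0.0534, 0.2242]
tool_rot: [3.142, -0.006, -0.003]
force: [-2.6, -0.4, 14.0]
grip_width: -0.0
```

The force is 14 N at tip z = 0.051, so the key is fully in. I'll release and retreat.

Request:
step_arm --plan '[[[0,0,0.3,0],[0,0,0.8,0],[0,0,1.5,0],[0,0,3,0],[0,0,6,0],[0,0,9.5,0],[0,0,13,0],[0,0,16.5,0],[0,-2,18,0],[0,-5.5,18,0],[0,-5.5,18,0],[0,-5.5,18,0]]]'

```text
clock: 10.57
position: [0.5405, -0.0034, 0.4048]
tool_rot: [3.141, -0.006, -0.006]
force: [0.0, -0.4, 0.7]
grip_width: -0.0002
```

Run:
```python
from h import *
s=bot.observe();print(s['clock'],s['position'],s['force'])
for n in ['scene','side','wrist']: grab(n,n+'7')
w=load('wrist7');i=cv2.imread('pics/wrist7.png')
m=(cv2.cvtColor(i,cv2.COLOR_BGR2GRAY)>190).astype('uint8')
n,l,st,c=cv2.connectedComponentsWithStats(m)
for k in range(1,n):
    if 235<c[k][0]<275 and 105<c[k][1]<195 and st[k][4]>60: print(c[k],st[k],ray(w,*c[k],.057).round(4))
a=cv2.imread('pics/scene5.png');b=cv2.imread('pics/scene7.png')
d=cv2.absdiff(a,b).max(2); print('diff px below arm region',[(n,(d[y0:y1,x0:x1]>40).sum()) for n,(y0,y1,x0,x1) in dict(wide=(215,295,315,400),narrow=(130,190,150,212),console=(175,228,235,300),rest=(230,384,0,320)).items()])
```

```text
10.5667 [ 0.54051898 -0.00335193  0.40481016] [ 0.00659696 -0.37137784  0.69359486]
[254.77983778 116.30359212] [224  98  78  54 863] [0.5433 0.0589 0.057 ]
[251.35095137 121.34249471] [240 109  24  25 473] [0.5395 0.0536 0.057 ]
[249.89285714 181.37797619] [241 173  19  18 336] [ 0.5374 -0.0137  0.057 ]
diff px below arm region [('wide', np.int64(0)), ('narrow', np.int64(0)), ('console', np.int64(0)), ('rest', np.int64(0))]
```

View pics/scene7.png

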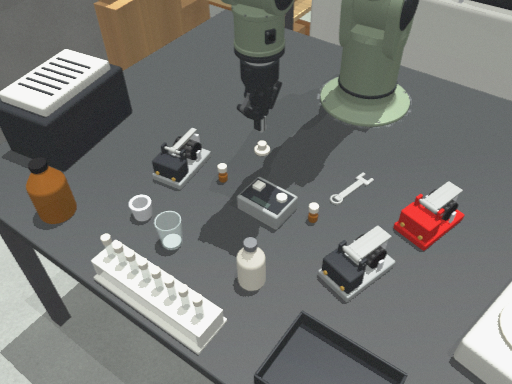

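The view shows both arms level (wide at (370,243), narrow at (185,142)), the key up at (282,198) and nothing displaced. I'm handing in.

```bash
python3 -c "
from workcell import bot
print(bot.job_done())"
```

```text
the job is handed in; nothing more can be done
None
```

I pushed the wide clamp arm down, then the narrow one, then pressed the round start key and let it come up. I handed the job in at about 10.7 s of the 56 s allowed; the simulator gives no verdict.

- **Clamp arms:** each time the fingertips stopped at z ≈ 0.084 with about 38 N, which matches a closed arm, and both arms looked level in the last pictures.
- **Round key:** at full press the tips were at z ≈ 0.051 with 14 N, so the key was fully in.
- **Control box:** after release, the round and square keys measured within 1 mm of where they were just before the press. I never pushed on the square key.
- **Surroundings:** the scene pictures from before and after the key press showed no change around the pumps, the box or the things behind them. I compared the vials, wrench and collar by eye only, and they looked unmoved. The gripper is clear of everything.

My estimates of the narrow hinge's y position disagreed by up to about 1 cm between views. I aimed at a middle value and saw the tips centred on the arm before the final press.

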